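# Turn the wrench end for end onto its outline

### The arm

A 7-joint arm with a two-finger parallel gripper is mounted at the origin on the work surface. World frame = base frame: x ahead of the robot, y to its left, z up, the work surface at z = 0. Lengths are in mm, angles in rad, forces in N, time in s.
With the tool pointing down it reaches from about 425 to 800 mm from the base axis. Payload 8.3 kg.
Tool frame: the origin (TCP) lies midway between the tips of the shut fingers; the grasp point (between the pads) lies r.grip_depth behind it (r.grip_depth is the distance from the TCP to the grasp point, in mm); z points along the fingers, y is the line along which they close (so a half turn about z gives the same grasp; the last joint's range is limited). The gripper opens to 85 mm and grips with 20 to 120 N. Pads are 22 mm wide; open, the fingers measure 114 mm over their backs; the gripper's body (76 mm by 85 mm) begins 54 mm behind the grasp point. The pads swing forward as they close: fully open they stand 13 mm farther back than shut.
Start: joints at [1.238, 0.383, 0.016, 1.37, -0.006, 1.388, -0.046], TCP at [166.625, -602.361, 231.279] pointing down, gripper open.
Joint ranges: [-2.95, 2.95], [-0.25, 2.06], [-1.52, 1.56], [0.18, 2.33], [-1.44, 4.58], [0.02, 2.06], [-3.01, 3.01]. Speed limits (rad/s): [2.39, 2.39, 3.01, 3.01, 3.14, 3.14, 3.14].

### API

Orientations are given as a unit quaternion [w, x, y, z].
In Python, from workcell import telemetry, imaging, r gives the robot as it stands.
- The arm moves only by the tool play_rows, never from a script. Its argument "targets" is a list of rows, each a list of 6 numbers: the shift along the tool's x, y, z in cm, then the turn, a rotation vector about the tool's x, y, z in degrees. A call has 1 to 5 rows; each row shifts and turns the commanded pose from where the row before left it, along the tool's axes as they then stand; what a row does not reach is not made up. A row lasts 1/10 s, in which the tool goes at most 50 mm and 8.59 degrees, less where a joint would pass 70% of its speed; a pose out of reach is approached as far as the arm can. A call is refused whole if a number of a shift passes 5 or a number of a turn 8.59, either way. A call with a gripper value outside its range is refused whole. "gripper" is the finger opening in cm, from 0 to 8.54, set as the call begins (left out, the last holds). The fingers move at their own pace and stop on an object; the grip force is fixed at half the most. Time passes only in rows, so rows that do not move let the fingers close. It gives the time, the measured TCP pose, the force, the opening and the grip force at its end, in the units of the state.
- telemetry.get_state(): the state, without advancing time (a new reading comes with each control period).
- imaging.get_image(name): name is "scene" or "top" or "wrist"; returns a dict with "image" (480x640x3 uint8, red, green, blue), "intrinsics" (3x3 intrinsics, pixels), "dist" ([k1, k2, p1, p2, k3] as OpenCV has them; the pictures are not rectified), "R" (3x3) and "t" (3): a world point X has camera coordinates R X + t. Camera axes: x right, y down, z forward; pixel columns grow to the right and rows downward; lengths in mm; the calibration is good to about 2 mm. A picture is of the moment at which its call begins. There is no depth.
- r.finish_job(): hands the job in; it is judged then, once.
The state is a dict: "t": time; "joints": joint angles; "joint_velocities": joint speeds; "tau": joint torques, N m; "eef_pos": TCP position; "tool_rot": TCP orientation; "force": force on the tool from outside, world axes, zero at the start; "torque": the same for the moment, N m; "opening": finger opening in mm; "gripper_force": force on a finger pad.
Only numpy, scipy, OpenCV 4.12 (cv2) and the standard library are available. Lean on these libraries where they do the work, as an engineer would, in place of code of your own. Each camera call takes 0.05 s, during which the arm holds its last target. There are 200 camera calls.

### The job

The steel combination wrench has been left the wrong way round. Pick it up, turn it end for end and set it down gently, without dropping it, squarely on the yellow wrench outline painted on the black mat, ring end on the outline's ring and open jaw on the outline's jaw. Let go of it and leave the footpegs, the brake pedal and the bulb case where they lie.

Things in the scene. Friction and masses are not known exactly. Their poses are not given: they have to be found in the camera images.
- wrench: loose steel combination wrench lying flat on the white shelf top (height 0), 215 mm long, 0.22 kg; shank 14 mm wide, its faces 2 and 12 mm above what it lies on, gripped across the middle; heads 14 mm thick, 40 mm wide. Origin: midway between the head centres, on the underside. x points along the shank to the closed ring end (at the start roughly towards the robot), z up
- wrench_ring (a point): centre of the wrench's closed ring head, 85 mm from the wrench's middle, at half thickness (7 mm above the underside)
- wrench_jaw (a point): centre of the wrench's open jaw head, 85 mm from the wrench's middle the other way, at half thickness
- mat: fixed black rubber mat, 250 x 90 mm and 4 mm thick, flat on the white shelf top, painted with a yellow wrench outline of the wrench's size. Origin: centre of its underside. Its x axis runs along the outline to the outline's ring end (roughly away from the robot), z up
- mat_ring (a point): centre of the yellow ring of the outline, on the mat's top face, 85 mm from the mat's centre
- mat_jaw (a point): centre of the open jaw of the outline, on the mat's top face, 85 mm from the mat's centre the other way
- pedal: bystander: aluminium brake pedal lying flat, 180 mm long along its x axis, up to 52 mm wide and 24 mm high; plain arm with a round boss at the +x end and a rubber-ribbed foot plate at the other. Origin: middle of the underside
- footpeg_a: bystander: black footpeg, 99 mm long along x, 30 mm wide, 26 mm high. Origin: underside, near the middle
- footpeg_b: bystander: the second, identical black footpeg
- bulb_case: bystander: small glass bulb in a clear box 50 x 50 x 50 mm with a grey base. Origin: centre of the underside

How it is judged (in metres and radians):
On the way:
1. the wrench is picked up: its underside more than 30 mm above the shelf top, in the fingers (height (world z) of wrench above 0.03 m and contact force between the fingers and wrench above 0.5 N), for 0.1 s.
At the end, for the whole second after the job is handed in: The wrench lies flat and still on the mat, the centre of its ring head within 18 mm (seen from above) of the outline's ring centre and the centre of its jaw within 18 mm of the outline's jaw centre, both head centres less than 17 mm above the shelf top (horizontal distance between wrench_ring and mat_ring below 0.018 m and horizontal distance between wrench_jaw and mat_jaw below 0.018 m and height (world z) of each of wrench_ring, wrench_jaw below 0.017 m and linear speed of wrench below 0.02 m/s); the robot touches nothing.
It fails at once if the wrench is dropped: out of the fingers with its underside more than 40 mm above the shelf top (height (world z) of wrench above 0.04 m and contact force between the fingers and wrench below 0.01 N).
It fails at once if a footpeg, the brake pedal or the bulb case is moved by more than 20 mm (distance of any of pedal, footpeg_a, footpeg_b, bulb_case from where it was at the start of the episode above 0.02 m).
It also fails if it takes over 35 s, if anything falls off the work surface, if the arm or the gripper's body presses on something with over 40 N, if the wrist force passes 120 N, or if a joint passes its speed limit or range.

## Working session

There is one attempt and no reset: what is moved stays moved. The work goes in short steps, Python scripts to look and compute and a tool call to move; the robot and the scene stay as the last step left them, time stands still between calls to the robot, and variables do not carry over. Pictures are saved under pics/ and viewed, at most 10 in all, crops included, and the job is handed in when it is done.

Besides the shell and the picture viewer there is one more tool, called by a JSON object that holds its "api" and its "payload". play_rows: Moves the arm, as the interface text tells. Its arguments: {"type":"object","properties":{"targets":{"type":"array"},"gripper":{"type":"number"}},"required":["targets"]}

```bash
mkdir -p pics; python3 - <<'E'
from workcell import telemetry, imaging, r
import cv2,pickle
for n in ("top","scene"):
    d=imaging.get_image(n); cv2.imwrite(f"pics/{n}0.png",d["image"][:,:,::-1]); pickle.dump(d,open(f"{n}0.pkl","wb"))
s=telemetry.get_state(); print(s, r.grip_depth)
E
```

```text
{'t': 0.1, 'joints': array([ 1.23808559,  0.38417911,  0.01639664,  1.37106071, -0.00629608,
        1.38822619, -0.04651131]), 'joint_velocities': array([-4.51276040e-04, -1.51669919e-03, -5.19136496e-04, -2.19846137e-03,
        3.49264434e-05, -1.96335115e-03, -2.95262070e-05]), 'tau': array([ 2.56136358e-03, -6.29124355e+01,  8.47223885e-01, -3.72751451e+01,
        1.67828979e-02,  1.05006379e-02, -3.29509476e-06]), 'eef_pos': array([ 166.49031977, -601.93032535,  230.35818027]), 'tool_rot': array([-9.00582020e-04,  9.90911452e-01,  1.34512685e-01, -1.42767135e-04]), 'force': array([0.19614261, 0.75404725, 0.54218948]), 'torque': array([-0.02989816,  0.0327447 , -0.03491228]), 'gripper_force': 0.0, 'opening': 85.61952274942374} 18.700000000000003
```

View pics/top0.png

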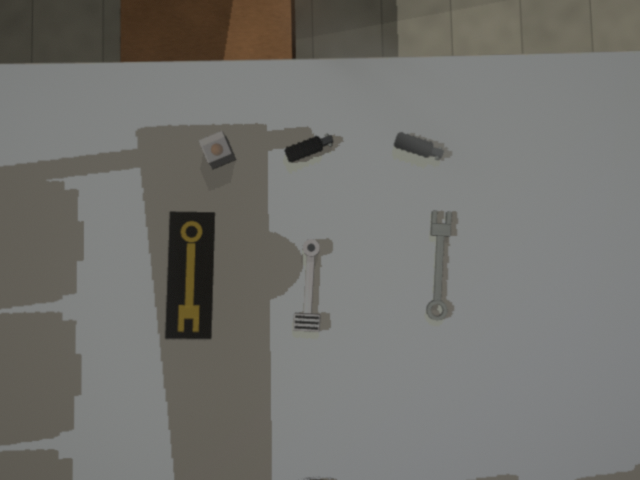

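The top view shows the wrench on the right, with its ring at about (436,309) and its jaw at about (442,222). The mat is on the left, with its ring at (191,231) and its jaw at about (188,318). The pedal lies between them. I'll enlarge both.

```bash
cat > h.py <<'E'
import numpy as np,cv2
def ray(d,uv,z):
    p=cv2.undistortPoints(np.array([[uv]],float),d["intrinsics"],np.array(d["dist"]))[0,0]
    R=np.array(d["R"]);t=np.array(d["t"]).ravel();c=-R.T@t;v=R.T@np.array([p[0],p[1],1])
    return c+v*(z-c[2])/v[2]
E
python3 - <<'E'
import pickle,cv2,numpy as np
from h import *
d=pickle.load(open("top0.pkl","rb"));im=d["image"][:,:,::-1]
a=cv2.resize(im[205:345,400:480],None,fx=4,fy=4,interpolation=cv2.INTER_CUBIC)
b=cv2.resize(im[205:345,150:230],None,fx=4,fy=4,interpolation=cv2.INTER_CUBIC)
cv2.imwrite("pics/crop1.png",np.hstack([a,b]))
for n,uv,z in [("ring",(436,309),7),("jaw",(442,222),7),("mring",(191,231),4),("mjaw",(188,318),4),("case",(218,150),0),("pedal",(308,285),10),("pa",(308,149),10),("pb",(417,146),10)]: print(n,ray(d,uv,z).round(1))
E
```

```text
ring [ 432.9 -241.4    7. ]
jaw [ 603.8 -260.4    7. ]
mring [597.3 237.6   4. ]
mjaw [426.5 243.7   4. ]
case [760.6 183.7   0. ]
pedal [485.2   7.9  10. ]
pa [756.3   2.2  10. ]
pb [ 757.5 -216.    10. ]
```

View pics/crop1.png

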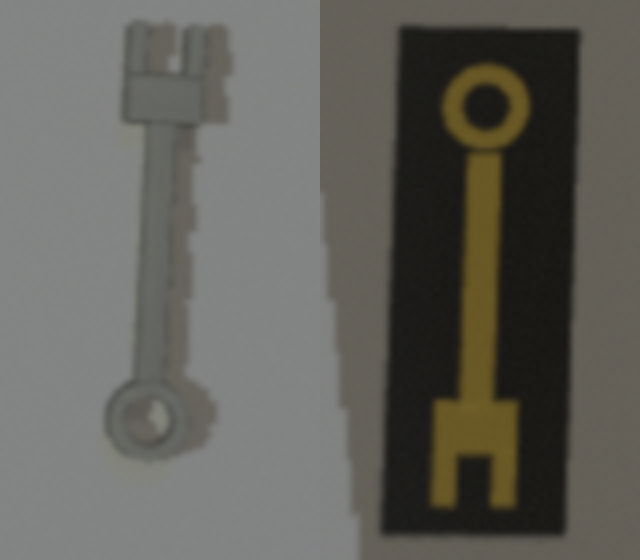

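```bash
cat >> h.py <<'E'
from scipy.spatial.transform import Rotation as Ro
def plan(p0,q0,pos,dyaw,n):
    """rows moving from p0,q0 to pos (mm) with tool straight down and world yaw change dyaw deg"""
    A=Ro.from_quat(np.roll(q0,-1)); x=A.as_matrix()[:,0]; y0=np.arctan2(x[1],x[0])
    down=lambda a: Ro.from_euler('z',a)*Ro.from_euler('x',np.pi)
    P=np.array(p0,float); C=A; out=[]
    for i in range(1,n+1):
        D=down(y0+np.radians(dyaw)*i/n)
        T=np.array(p0)+(np.array(pos)-p0)*i/n
        row=np.r_[C.as_matrix().T@(T-P)/10,(C.inv()*D).as_rotvec(degrees=True)].round(2)
        P=P+C.as_matrix()@row[:3]*10; C=C*Ro.from_rotvec(row[3:],degrees=True); out.append(row.tolist())
    for i in range(0,n,5): print(out[i:i+5])
E
python3 - <<'E'
import pickle
from h import *
from workcell import telemetry
d=pickle.load(open("top0.pkl","rb"))
R,J,MR,MJ=[ray(d,u,z) for u,z in [((436.5,310),12),((441.3,223.2),12),((191.5,231.75),4),((188.75,318.75),4)]]
for a,b in((R,J),(MR,MJ)): print(a.round(1),b.round(1),((a+b)/2).round(1),np.linalg.norm(a-b),np.degrees(np.arctan2(*(a-b)[1::-1])))
s=telemetry.get_state();m=(R+J)/2
x=Ro.from_quat(np.roll(s['tool_rot'],-1)).as_matrix()[:,0];yaw=np.degrees(np.arctan2(x[1],x[0]));print(yaw)
w=np.degrees(np.arctan2(*(J-R)[1::-1]))
plan(s['eef_pos'],s['tool_rot'],[m[0],m[1],130],w-yaw,15)
E
```

```text
[ 431.1 -241.2   12. ] [ 600.8 -257.8   12. ] [ 516.  -249.5   12. ] 170.50543361371382 174.43951314449868
[595.8 236.6   4. ] [425.  242.2   4. ] [510.4 239.4   4. ] 170.8785890638225 -1.8966482536122689
15.460892177166004
[[2.87, -1.64, 0.67, -0.1, 0.0, 1.4], [2.83, -1.72, 0.67, -0.0, 0.0, 1.4], [2.79, -1.78, 0.67, -0.0, 0.0, 1.4], [2.75, -1.85, 0.67, -0.0, 0.0, 1.41], [2.69, -1.91, 0.67, -0.0, 0.0, 1.4]]
[[2.65, -1.98, 0.67, -0.0, 0.0, 1.4], [2.6, -2.05, 0.67, -0.0, 0.0, 1.4], [2.55, -2.11, 0.66, -0.0, 0.0, 1.4], [2.5, -2.17, 0.67, -0.0, 0.0, 1.4], [2.45, -2.23, 0.67, -0.0, 0.0, 1.4]]
[[2.39, -2.29, 0.67, -0.0, 0.0, 1.41], [2.33, -2.35, 0.67, -0.0, 0.0, 1.4], [2.27, -2.4, 0.67, -0.0, 0.0, 1.4], [2.22, -2.46, 0.67, -0.0, 0.0, 1.4], [2.15, -2.51, 0.67, -0.0, 0.0, 1.4]]
```

{"api": "play_rows", "payload": {"targets": [[2.87, -1.64, 0.67, -0.1, 0, 1.4], [2.83, -1.72, 0.67, 0, 0, 1.4], [2.79, -1.78, 0.67, 0, 0, 1.4], [2.75, -1.85, 0.67, 0, 0, 1.4], [2.69, -1.91, 0.67, 0, 0, 1.4]], "gripper": 8.5}}

```text
t: 0.6
eef_pos: [283.8, -483.6, 197.0]
tool_rot: [0.0, 0.997, 0.073, -0.0]
force: [0.0, -0.4, 0.0]
opening: 85.3
gripper_force: 0.0
```

{"api": "play_rows", "payload": {"targets": [[2.65, -1.98, 0.67, 0, 0, 1.4], [2.6, -2.05, 0.67, 0, 0, 1.4], [2.55, -2.11, 0.67, 0, 0, 1.4], [2.5, -2.17, 0.67, 0, 0, 1.4], [2.45, -2.23, 0.67, 0, 0, 1.4]]}}

```text
t: 1.1
eef_pos: [400.3, -366.2, 163.4]
tool_rot: [0.001, 1.0, 0.012, -0.0]
force: [0.4, -0.1, 0.4]
opening: 85.1
gripper_force: 0.0
```

{"api": "play_rows", "payload": {"targets": [[2.39, -2.29, 0.67, 0, 0, 1.4], [2.33, -2.35, 0.67, 0, 0, 1.4], [2.27, -2.4, 0.67, 0, 0, 1.4], [2.22, -2.46, 0.67, 0, 0, 1.4], [2.15, -2.5, 0.67, 0, 0, 1.4]]}}

```text
t: 1.6
eef_pos: [516.7, -249.0, 129.8]
tool_rot: [0.001, 0.999, -0.049, -0.0]
force: [-0.1, 0.5, 0.5]
opening: 84.4
gripper_force: 0.0
```

```bash
python3 - <<'E'
from workcell import telemetry, imaging
import cv2,pickle
d=imaging.get_image("wrist"); cv2.imwrite("pics/w1.png",d["image"][:,:,::-1]); pickle.dump(d,open("w1.pkl","wb"))
s=telemetry.get_state(); print(s['t'],s['eef_pos'],s['tool_rot'],s['joints'])
E
```

```text
1.65 [ 520.32561606 -242.53225164  128.5917132 ] [-1.29763758e-03  9.98935917e-01 -4.60997159e-02  4.06510864e-04] [ 0.55558544  0.35603825 -0.21686549  1.64797656  0.07940706  1.14644353
 -1.34384469]
```

View pics/w1.png

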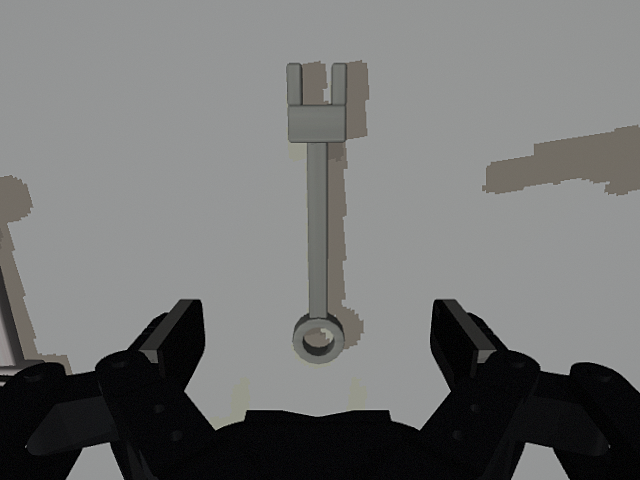

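The wrist view shows the ring at (318,339) and the jaw at about (317,103), with the shank centred between the fingers. I'll let the arm settle and cross-check.

{"api": "play_rows", "payload": {"targets": [[0, 0, 0, 0, 0, 0], [0, 0, 0, 0, 0, 0]]}}

```text
t: 1.85
eef_pos: [515.6, -250.6, 130.0]
tool_rot: [0.001, 0.999, -0.048, -0.0]
force: [-0.2, -0.5, 0.5]
opening: 85.0
gripper_force: 0.0
```

```bash
python3 - <<'E'
from workcell import telemetry
import pickle
from h import *
d=pickle.load(open("w1.pkl","rb"))
print(ray(d,(318,338),14).round(1),ray(d,(317,103),12).round(1),ray(d,(317.5,145),12).round(1),ray(d,(318,310),12).round(1))
s=telemetry.get_state(); print(s['t'],s['eef_pos'],s['tool_rot'])
x=Ro.from_quat(np.roll(s['tool_rot'],-1)).as_matrix()[:,0];yaw=np.degrees(np.arctan2(x[1],x[0]));print(yaw)
plan(s['eef_pos'],s['tool_rot'],[515,-249,1.5],-5.6-yaw,5)
E
```

```text
[ 435.3 -240.7   14. ] [ 602.1 -256.4   12. ] [ 575.8 -254.2   12. ] [ 457.3 -242.9   12. ]
1.85 [ 515.56695562 -250.59569663  130.00334327] [ 8.85276297e-04  9.98835838e-01 -4.82297562e-02 -2.73862351e-04]
-5.528893948553705
[[-0.01, -0.04, 2.57, 0.1, 0.03, 0.01], [-0.02, -0.03, 2.57, 0.0, -0.0, 0.02], [-0.01, -0.03, 2.57, 0.0, -0.0, 0.01], [-0.02, -0.03, 2.57, 0.0, -0.0, 0.02], [-0.01, -0.03, 2.57, 0.0, -0.0, 0.01]]
```

{"api": "play_rows", "payload": {"targets": [[0.03, -0.03, 2.5, 0.1, 0, 0], [0.03, -0.03, 2.5, 0, 0, 0], [0.03, -0.03, 2.5, 0, 0, 0], [0.03, -0.03, 2.2, 0, 0, 0], [0, 0, 1.8, 0, 0, 0]]}}

```text
t: 2.35
eef_pos: [516.0, -250.8, 14.2]
tool_rot: [0.0, 0.999, -0.05, -0.0]
force: [-0.6, 0.8, 0.2]
opening: 84.9
gripper_force: 0.0
```

{"api": "play_rows", "payload": {"targets": [[0, 0, 0.8, 0, 0, 0], [0, 0, 0.4, 0, 0, 0], [0, 0, 0, 0, 0, 0], [0, 0, 0, 0, 0, 0]]}}

```text
t: 2.75
eef_pos: [518.0, -249.7, 4.4]
tool_rot: [0.0, 0.999, -0.049, 0.001]
force: [-0.8, -0.8, -0.3]
opening: 85.0
gripper_force: 0.0
```

{"api": "play_rows", "payload": {"targets": [[0, 0, 0, 0, 0, 0], [0, 0, 0, 0, 0, 0], [0, 0, 0, 0, 0, 0], [0, 0, 0, 0, 0, 0], [0, 0, 0, 0, 0, 0]], "gripper": 2.5}}

```text
t: 3.25
eef_pos: [517.5, -249.1, 3.5]
tool_rot: [-0.0, 0.999, -0.048, 0.0]
force: [0.2, 0.1, 0.9]
opening: 25.1
gripper_force: 0.0
```

{"api": "play_rows", "payload": {"targets": [[0, 0, 0.15, 0, 0, 0], [0, 0, 0.1, 0, 0, 0], [0, 0, 0, 0, 0, 0]]}}

```text
t: 3.55
eef_pos: [517.3, -249.0, 0.6]
tool_rot: [-0.0, 0.999, -0.048, 0.0]
force: [-0.2, -0.2, -0.3]
opening: 25.1
gripper_force: 0.0
```

{"api": "play_rows", "payload": {"targets": [[0, 0, 0, 0, 0, 0], [0, 0, 0, 0, 0, 0], [0, 0, 0, 0, 0, 0], [0, 0, 0, 0, 0, 0], [0, 0, 0, 0, 0, 0]], "gripper": 0}}

```text
t: 4.05
eef_pos: [517.6, -249.0, 1.0]
tool_rot: [-0.0, 0.999, -0.048, 0.0]
force: [0.2, 0.2, 0.9]
opening: 12.0
gripper_force: 59.5
```

{"api": "play_rows", "payload": {"targets": [[0, 0, -0.5, 0, 0, 0], [0, 0, -1, 0, 0, 0], [0, 0, -1.5, 0, 0, 0], [0, 0, -2, 0, 0, 0], [0, 0, -2, 0, 0, 0]]}}

```text
t: 4.55
eef_pos: [517.6, -249.2, 72.8]
tool_rot: [0.0, 0.999, -0.048, 0.001]
force: [0.0, -0.6, -2.7]
opening: 12.0
gripper_force: 59.0
```

{"api": "play_rows", "payload": {"targets": [[0, 0, -1, 0, 0, 0], [0, 0, 0, 0, 0, 0], [0, 0, 0, 0, 0, 0]]}}

```text
t: 4.85
eef_pos: [517.2, -249.1, 80.7]
tool_rot: [-0.0, 0.999, -0.048, 0.0]
force: [-0.1, 0.1, -2.1]
opening: 12.2
gripper_force: 59.0
```

```bash
python3 - <<'E'
from workcell import telemetry, imaging
import cv2,pickle
from h import *
d=imaging.get_image("wrist"); pickle.dump(d,open("w2.pkl","wb"))
cv2.imwrite("pics/w2.png",d["image"][:,:,::-1])
s=telemetry.get_state(); print(s['t'],s['eef_pos'],s['tool_rot'],s['joints'],s['opening'])
plan(s['eef_pos'],s['tool_rot'],[510.5,239.4,90],180+4.0-0.3,25)
E
```

```text
4.9 [ 516.86888215 -248.9110978    80.12074175] [-2.96406258e-04  9.98830171e-01 -4.83540532e-02 -2.95392852e-04] [ 0.55829913  0.40455779 -0.20728359  1.69808784  0.09312285  1.04934523
 -1.34676456] 11.865675730911619
[[-0.21, -1.94, -0.04, -0.03, 0.03, -7.35], [0.03, -1.96, -0.04, -0.0, 0.0, -7.35], [0.29, -1.93, -0.04, -0.01, 0.0, -7.34], [0.53, -1.88, -0.04, 0.0, 0.0, -7.35], [0.76, -1.79, -0.04, 0.0, 0.0, -7.35]]
[[0.99, -1.69, -0.04, 0.0, 0.0, -7.35], [1.2, -1.54, -0.04, 0.0, 0.0, -7.35], [1.39, -1.38, -0.04, 0.0, 0.0, -7.34], [1.55, -1.19, -0.04, 0.0, 0.0, -7.35], [1.68, -0.98, -0.03, 0.0, 0.01, -7.35]]
[[1.81, -0.76, -0.04, 0.0, -0.0, -7.35], [1.88, -0.52, -0.04, 0.0, -0.0, -7.35], [1.93, -0.28, -0.04, 0.0, -0.0, -7.34], [1.95, -0.02, -0.04, 0.0, -0.0, -7.35], [1.94, 0.22, -0.04, 0.0, -0.0, -7.35]]
[[1.9, 0.47, -0.04, 0.0, -0.0, -7.35], [1.82, 0.71, -0.04, 0.0, -0.0, -7.35], [1.71, 0.94, -0.04, 0.0, -0.0, -7.34], [1.59, 1.15, -0.04, 0.01, -0.0, -7.35], [1.42, 1.34, -0.04, -0.0, -0.0, -7.35]]
[[1.24, 1.51, -0.04, -0.0, -0.0, -7.35], [1.03, 1.65, -0.04, -0.0, -0.0, -7.35], [0.81, 1.78, -0.04, -0.0, -0.0, -7.34], [0.58, 1.86, -0.04, -0.0, -0.0, -7.35], [0.34, 1.93, -0.04, -0.0, -0.0, -7.35]]
```

View pics/w2.png

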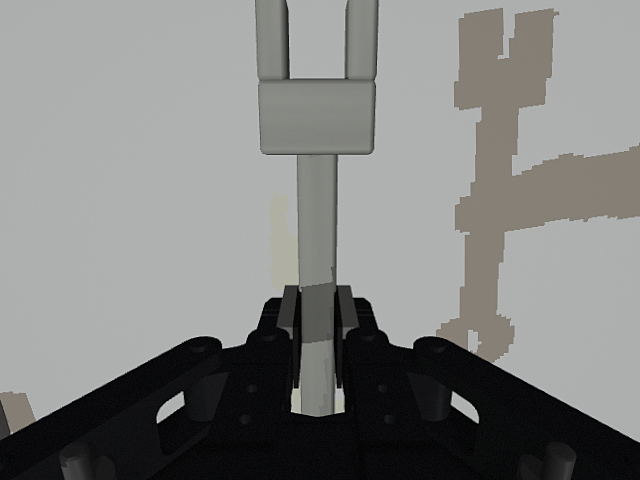

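The wrench is held firmly: shank between the pads at x≈317, jaw block at (317,115), parallel to the tool. Now I'll carry and turn it.

{"api": "play_rows", "payload": {"targets": [[-0.1, -1, -0.1, 0, 0, -4], [-0.1, -1.9, -0.1, 0, 0, -6], [0.1, -1.95, 0, 0, 0, -7.4], [0.4, -1.9, 0, 0, 0, -7.4], [0.65, -1.85, 0, 0, 0, -7.4]]}}

```text
t: 5.4
eef_pos: [515.6, -160.5, 81.7]
tool_rot: [-0.001, 0.972, 0.233, -0.001]
force: [0.9, 0.5, -1.5]
opening: 12.4
gripper_force: 59.0
```

{"api": "play_rows", "payload": {"targets": [[0.9, -1.75, 0, 0, 0, -7.4], [1.1, -1.6, 0, 0, 0, -7.4], [1.3, -1.45, 0, 0, 0, -7.4], [1.5, -1.25, 0, 0, 0, -7.4], [1.65, -1.05, 0, 0, 0, -7.4]]}}

```text
t: 5.9
eef_pos: [517.0, -63.0, 81.8]
tool_rot: [-0.001, 0.848, 0.53, -0.0]
force: [0.8, 0.1, -1.9]
opening: 12.3
gripper_force: 59.0
```

{"api": "play_rows", "payload": {"targets": [[1.77, -0.83, 0, 0, 0, -7.4], [1.86, -0.6, 0, 0, 0, -7.4], [1.92, -0.35, 0, 0, 0, -7.4], [1.95, -0.1, 0, 0, 0, -7.4], [1.95, 0.15, 0, 0, 0, -7.4]]}}

```text
t: 6.4
eef_pos: [519.0, 34.5, 81.8]
tool_rot: [-0.001, 0.636, 0.771, -0.0]
force: [0.7, -0.3, -1.0]
opening: 12.5
gripper_force: 59.0
```

```bash
python3 - <<'E'
from workcell import telemetry
from h import *
s=telemetry.get_state(); print(s['t'],s['eef_pos'],s['tool_rot'],s['joints'],s['opening'],s['gripper_force'])
x=Ro.from_quat(np.roll(s['tool_rot'],-1)).as_matrix()[:,0];yaw=np.degrees(np.arctan2(x[1],x[0]));print(yaw)
plan(s['eef_pos'],s['tool_rot'],[510.5,239.4,85],178.2-yaw,13)
E
```

```text
6.4 [519.00586433  34.51659107  81.8359035 ] [-6.38827097e-04  6.36328277e-01  7.71418072e-01 -2.70552275e-04] [ 0.42488691  0.36544931 -0.66126677  1.8221963   0.25624457  1.04195139
 -0.1439338 ] 12.491060222680622 59.00598227977753
100.96281450238703
[[1.56, 0.24, -0.02, -0.07, -0.04, -5.94], [1.53, 0.39, -0.03, 0.0, -0.0, -5.94], [1.47, 0.55, -0.02, 0.0, -0.0, -5.94], [1.42, 0.7, -0.03, 0.0, 0.0, -5.95], [1.33, 0.85, -0.02, 0.0, 0.0, -5.94]]
[[1.24, 0.98, -0.03, 0.0, 0.0, -5.94], [1.13, 1.1, -0.02, 0.0, 0.0, -5.94], [1.01, 1.21, -0.02, 0.0, 0.0, -5.94], [0.88, 1.31, -0.03, 0.0, 0.0, -5.94], [0.74, 1.39, -0.02, 0.0, 0.0, -5.94]]
[[0.59, 1.46, -0.03, 0.0, 0.0, -5.94], [0.44, 1.52, -0.02, 0.0, 0.0, -5.95], [0.27, 1.55, -0.03, 0.0, 0.0, -5.94]]
```

{"api": "play_rows", "payload": {"targets": [[1.56, 0.24, 0, 0, 0, -5.9], [1.53, 0.39, 0, 0, 0, -5.9], [1.47, 0.55, 0, 0, 0, -5.9], [1.42, 0.7, 0, 0, 0, -5.9], [1.33, 0.85, 0, 0, 0, -5.9]]}}

```text
t: 6.9
eef_pos: [516.3, 113.1, 81.9]
tool_rot: [-0.001, 0.419, 0.908, -0.0]
force: [-0.7, 0.6, -2.6]
opening: 12.5
gripper_force: 59.0
```

```bash
python3 - <<'E'
from workcell import telemetry
from h import *
s=telemetry.get_state(); print(s['t'],s['eef_pos'],s['joints'].round(2))
E
```

```text
6.9 [516.29431973 113.07347335  81.8682227 ] [ 0.36  0.42 -0.78  1.8   0.33  1.07  0.17]
```

Joint 3 is well inside its range, so I'll continue.

{"api": "play_rows", "payload": {"targets": [[1.24, 0.98, 0, 0, 0, -5.9], [1.13, 1.1, 0, 0, 0, -5.9], [1.01, 1.21, 0, 0, 0, -5.9], [0.88, 1.31, 0, 0, 0, -5.9], [0.74, 1.39, 0, 0, 0, -5.9]]}}

```text
t: 7.4
eef_pos: [513.9, 191.8, 81.8]
tool_rot: [-0.001, 0.175, 0.985, -0.0]
force: [-0.0, 0.4, -1.0]
opening: 12.2
gripper_force: 59.0
```

{"api": "play_rows", "payload": {"targets": [[0.59, 1.46, 0, 0, 0, -5.9], [0.44, 1.5, 0, 0, 0, -5.9], [0.25, 1.4, 0, 0, 0, -5.9], [0, 0, 0, 0, 0, 0], [0, 0, 0, 0, 0, 0]]}}

```text
t: 7.9
eef_pos: [512.7, 236.6, 82.1]
tool_rot: [-0.001, 0.024, 1.0, -0.0]
force: [0.2, -0.5, -2.9]
opening: 12.1
gripper_force: 59.0
```

{"api": "play_rows", "payload": {"targets": [[0, 0, 0, 0, 0, 0], [0, 0, 0, 0, 0, 0]]}}

```text
t: 8.1
eef_pos: [513.5, 235.9, 82.7]
tool_rot: [0.0, 0.024, 1.0, -0.0]
force: [0.4, 0.2, -2.2]
opening: 12.2
gripper_force: 59.0
```

```bash
python3 - <<'E'
from workcell import telemetry, imaging
import cv2,pickle
from h import *
s=telemetry.get_state(); print(s['t'],s['eef_pos'],s['joints'].round(2))
x=Ro.from_quat(np.roll(s['tool_rot'],-1)).as_matrix()[:,0];print(np.degrees(np.arctan2(x[1],x[0])), x[2])
plan(s['eef_pos'],s['tool_rot'],[510.5,239.4,30],178.2-np.degrees(np.arctan2(x[1],x[0])),3)
ims=[]
for n in ("wrist","scene"):
    d=imaging.get_image(n); pickle.dump(d,open(n+"3.pkl","wb")); ims.append(d["image"])
cv2.imwrite("pics/w3.png",cv2.resize(np.vstack(ims),None,fx=.6,fy=.6,interpolation=cv2.INTER_AREA)[:,:,::-1])
E
```

```text
8.1 [513.52004219 235.85127662  82.73909337] [ 0.22  0.55 -0.94  1.7   0.49  1.14  0.67]
177.19932275115738 -0.0005571985156505426
[[0.11, 0.11, 1.76, -0.04, 0.03, -0.33], [0.1, 0.12, 1.76, 0.0, 0.0, -0.34], [0.11, 0.11, 1.75, 0.0, 0.0, -0.33]]
```

View pics/w3.png

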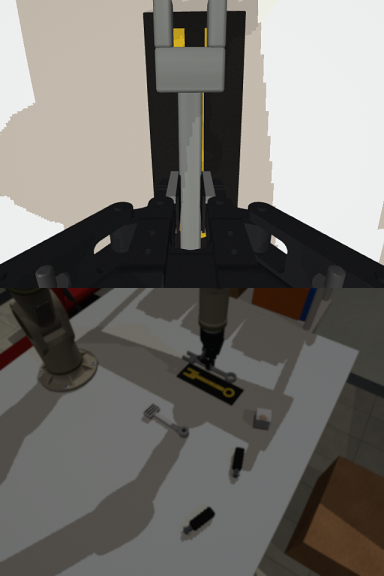

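The wrench is now jaw towards the robot and almost parallel to the outline, which shows slightly to the right of it. I'll correct that and descend, then check.

{"api": "play_rows", "payload": {"targets": [[0.1, 0.12, 1.6, 0, 0, -0.3], [0.1, 0.12, 1.6, 0, 0, -0.3], [0.1, 0.12, 1.6, 0, 0, -0.3], [0, 0, 0.6, 0, 0, 0], [0, 0, 0, 0, 0, 0]]}}

```text
t: 8.7
eef_pos: [509.3, 240.4, 27.2]
tool_rot: [-0.001, 0.015, 1.0, -0.0]
force: [0.7, 0.5, -2.5]
opening: 12.1
gripper_force: 59.0
```

{"api": "play_rows", "payload": {"targets": [[0, 0, 0, 0, 0, 0], [0, 0, 0, 0, 0, 0]]}}

```text
t: 8.9
eef_pos: [510.9, 241.1, 29.6]
tool_rot: [0.001, 0.015, 1.0, 0.0]
force: [-0.2, 0.3, -1.8]
opening: 12.0
gripper_force: 59.0
```

```bash
python3 - <<'E'
from workcell import telemetry, imaging
import cv2,pickle
from h import *
s=telemetry.get_state(); print(s['t'],s['eef_pos'],s['tool_rot'])
d=imaging.get_image("wrist"); e=imaging.get_image("top");pickle.dump((d,e),open("4.pkl","wb"))
c=cv2.resize(e["image"][200:350,130:250],None,fx=3.2,fy=3.2,interpolation=cv2.INTER_CUBIC)
cv2.imwrite("pics/w4.png",np.hstack([cv2.resize(d["image"],None,fx=.6,fy=.6)[:288], c[:288,:], ] )[:,:,::-1] if 0 else np.hstack([d["image"][:,100:500],c])[:,:,::-1])
E
```

```text
8.9 [510.88295515 241.13344401  29.61228074] [8.19247880e-04 1.51944895e-02 9.99884158e-01 3.55889034e-04]
```

View pics/w4.png

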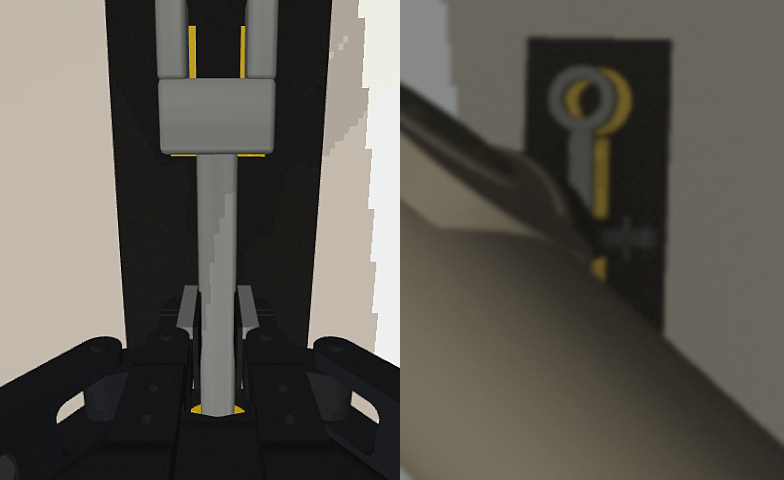

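```bash
python3 - <<'E'
import pickle
from h import *
d,e=pickle.load(open("4.pkl","rb"))
print(ray(e,(186.9,230.6),42), ray(e,(193.75,231.9),4), -np.array(e["R"]).T@e["t"])
for n,uv,z in [("jaw block L",(260,115),40),("jaw block R",(374,115),40),("out L",(293,50),4),("out R",(343,50),4),("outline back L",(271,155),4),("outline back R",(365,155),4),("block back",(317,153),40)]: print(n,ray(d,uv,z).round(1))
E
```

```text
[594.11694603 236.42836204  42.        ] [595.37073342 232.15034284   4.        ] [ 482.40934424  -12.59998919 1066.25853562]
jaw block L [436.4 225.7  40. ]
jaw block R [437.5 263.2  40. ]
out L [410.  235.6   4. ]
out R [410.6 255.7   4. ]
outline back L [451.4 224.2   4. ]
outline back R [452.7 264.6   4. ]
block back [449.3 244.1  40. ]
```

Ring and jaw agree with the outline to within about 3 mm. I'll lower it gently.

{"api": "play_rows", "payload": {"targets": [[-0.1, 0, 0.8, 0, 0, 0], [-0.05, 0.03, 0.6, 0, 0, 0], [0, 0, 0.4, 0, 0, 0], [0, 0, 0.2, 0, 0, 0], [0, 0, 0.1, 0, 0, 0]]}}

```text
t: 9.5
eef_pos: [511.7, 241.0, 7.6]
tool_rot: [0.0, 0.015, 1.0, 0.0]
force: [-0.4, 0.2, -2.3]
opening: 11.9
gripper_force: 59.0
```

{"api": "play_rows", "payload": {"targets": [[0, 0, 0.1, 0, 0, 0], [0, 0, 0.05, 0, 0, 0], [0, 0, 0, 0, 0, 0], [0, 0, 0, 0, 0, 0]]}}

```text
t: 9.9
eef_pos: [512.0, 241.1, 6.6]
tool_rot: [0.0, 0.015, 1.0, 0.0]
force: [0.3, -1.7, -1.5]
opening: 12.1
gripper_force: 59.0
```

{"api": "play_rows", "payload": {"targets": [[0, 0, 0.1, 0, 0, 0], [0, 0, 0.05, 0, 0, 0], [0, 0, 0, 0, 0, 0], [0, 0, 0, 0, 0, 0]]}}

```text
t: 10.3
eef_pos: [512.0, 241.0, 5.0]
tool_rot: [0.0, 0.015, 1.0, 0.0]
force: [-0.4, -0.3, 0.3]
opening: 12.5
gripper_force: 59.2
```

The wrench's weight is off the fingers, so I'll release it and retreat.

{"api": "play_rows", "payload": {"targets": [[0, 0, 0, 0, 0, 0], [0, 0, 0, 0, 0, 0], [0, 0, 0, 0, 0, 0], [0, 0, 0, 0, 0, 0], [0, 0, 0, 0, 0, 0]], "gripper": 5}}

```text
t: 10.8
eef_pos: [512.0, 241.1, 5.0]
tool_rot: [0.0, 0.015, 1.0, 0.0]
force: [0.1, -0.4, -0.2]
opening: 50.1
gripper_force: 0.0
```

{"api": "play_rows", "payload": {"targets": [[0, 0, -1, 0, 0, 0], [0, 0, -2, 0, 0, 0], [0, 0, -3, 0, 0, 0], [0, 0, -3, 0, 0, 0], [0, 0, -3, 0, 0, 0]]}}

```text
t: 11.3
eef_pos: [511.7, 241.2, 126.9]
tool_rot: [0.0, 0.015, 1.0, 0.0]
force: [0.0, 0.2, 0.5]
opening: 49.8
gripper_force: 0.0
```

{"api": "play_rows", "payload": {"targets": [[2, 0, -1, 0, 0, 0], [2, 0, 0, 0, 0, 0], [0, 0, 0, 0, 0, 0], [0, 0, 0, 0, 0, 0], [0, 0, 0, 0, 0, 0]]}}

```text
t: 11.8
eef_pos: [472.6, 241.9, 135.1]
tool_rot: [0.001, 0.016, 1.0, 0.0]
force: [0.0, -0.3, -0.1]
opening: 49.6
gripper_force: 0.0
```

```bash
python3 - <<'E'
from workcell import telemetry, imaging
import cv2,pickle
from h import *
s=telemetry.get_state(); print(s['t'],s['eef_pos'],s['gripper_force'],s['force'])
d=imaging.get_image("wrist"); e=imaging.get_image("top");pickle.dump((d,e),open("5.pkl","wb"))
c=cv2.resize(e["image"][200:350,130:250],None,fx=3.2,fy=3.2,interpolation=cv2.INTER_CUBIC)
cv2.imwrite("pics/w5.png",np.hstack([d["image"][:,100:500],c])[:,:,::-1])
E
```

```text
11.8 [472.57767437 241.90986792 135.13076912] 0.0 [ 0.04602241 -0.25414432 -0.0788006 ]
```

View pics/w5.png

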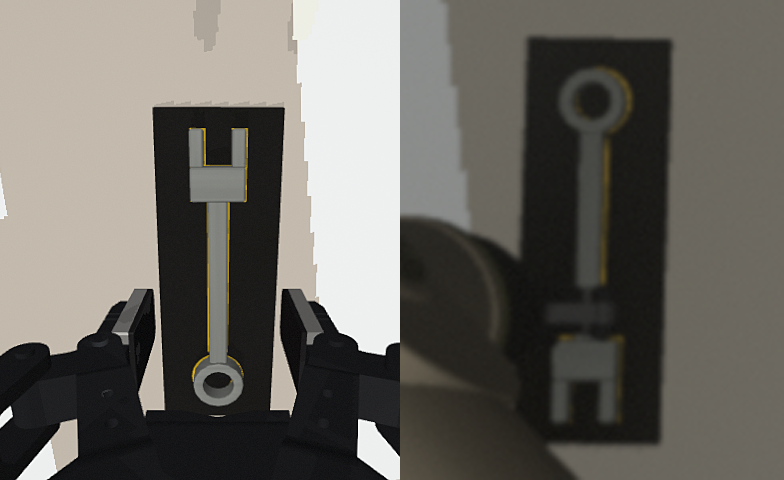

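The wrench covers the outline. Its ring is at (218,383) and its jaw at (218,165) in the left view, with only thin yellow rims showing. It lies flat and released, and the arm is clear.

```bash
python3 -c "
from workcell import r
print(r.finish_job())"
```

```text
the job is handed in; nothing more can be done
None
```

I turned the wrench end for end, set it down on the yellow outline (about 3 mm off, measured just before lowering) and released it; the arm is clear, the other parts were not touched, and the job was handed in at about 12 s, though the hand-in returned no verdict.

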